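# Pack a beech table set and cap it with a turned tote

### The job

Pack the beech table set in the tote that has a cardboard pad on its floor, one piece after another and each set down gently and upright: first the dish flat in the middle of the pad, then the bowl in the dish, then the cup in the bowl. Then cover the set with the other, bare tote, turned end for end (its low front above the packed tote's high back) so that it seats in the packed tote's rim and stands level there instead of nesting down onto the cup. Leave the other things on the bench where they are.

Things in the scene. Friction and masses are not known exactly. Their poses are not given: they have to be found in the camera images.
- dish: Widest, lowest piece of pale beech ware, open and round: 116 mm across, 34 mm high, wall 8 mm, floor 6 mm thick. Wall upright above 12 mm height; below, it draws in to a 104 mm foot. Flat floor inside about 86 mm across. About 0.11 kg: can be pinched by its rim. Origin: centre of the underside, z up.
- bowl: Middle piece, pale beech, open and round: 88 mm across, 48 mm high, wall 8 mm, floor 6 mm thick. Wall upright above 20 mm height; below, it draws in to a 72 mm foot, which stands on the dish's floor with about 7 mm play all round. Flat floor inside about 56 mm across. Can be pinched by its rim. Origin: centre of the underside, z up.
- cup: Narrowest, tallest piece, pale beech, open and round: 54 mm across, 68 mm high, wall 5 mm, floor 6 mm thick. Wall upright above 26 mm height; below, it draws in to a 40 mm foot, which stands on the bowl's floor with about 8 mm play all round. Can be held across the outside near the rim. Origin: centre of the underside, z up.
- lined_tote: Grey tote with a brown cardboard pad (top at z = 7 mm), loose, 0.32 kg. Origin: centre of the underside; x points from the low front (45 mm high) to the high back; z up. 256 x 180 mm over the rims, 105 mm high; inside 234 x 152 at the mouth, 222 x 138 at the floor. Long sides' rim rails (|y| 76 to 90) have 32 mm slots into wall channels at x = 85, -45 and 4 mm deep pockets at x = -85, 45.
- bare_tote: The same tote without pad, empty, 0.22 kg; same axes and origin. Lugs low on the long sides at x = 85 and -45. Set on the lined tote the same way round they enter its slots and it nests; turned 180 degrees and centred they seat in its pockets (play 6 mm along, 4 mm across), origin then 93 mm above the lined tote's. To lift: pinch a long side's rail from above at x = 0, y = +-83 (14 wide, 18 deep).
- bare_front (a point): Middle of the top edge of the bare tote's low front end: 115 mm from its centre, 45 mm above its base.
- sanding_block: Cork sanding block, 32 x 64 x 26 mm. Origin: centre of the underside, long side along its y. It stands on the bench; leave it alone.
- square_beaker: Rounded-square beech beaker, 72 mm wide, 85 mm high. Origin: centre of the underside. It stands on the bench; leave it alone.
- glue_bottle: White glue bottle with an orange nozzle, 48 mm across, 118 mm high. Origin: centre of the underside. It stands on the bench; leave it alone.
- dowel_stub: Upright beech dowel stub, 34 mm across, 42 mm high. Origin: centre of the underside. It stands on the bench; leave it alone.
There are look-alikes about, which are no part of the job. What is shaped like the dish but black or green is not meant.

How it is judged (in metres and radians):
On the way, in this order (a step that is already met when the one before it is completed fails the run):
1. the dish stands on the cardboard pad in the lined tote, let go (horizontal distance between dish and lined_tote below 0.025 m and z of dish in the frame of lined_tote between 0.004 and 0.011 m and angle between dish's own z axis and vertical below 0.09 rad and contact force between the fingers and dish below 0.1 N), for 0.2 s.
2. the bowl stands in the dish, let go (horizontal distance between dish and lined_tote below 0.025 m and z of dish in the frame of lined_tote between 0.004 and 0.011 m and angle between each of dish, bowl's own z axis and vertical below 0.09 rad and horizontal distance between bowl and dish below 0.012 m and z of bowl in the frame of dish between 0.003 and 0.01 m and contact force between the fingers and bowl below 0.1 N), for 0.2 s.
3. the cup stands in the bowl, let go (horizontal distance between dish and lined_tote below 0.025 m and z of dish in the frame of lined_tote between 0.004 and 0.011 m and angle between each of dish, bowl, cup's own z axis and vertical below 0.09 rad and horizontal distance between bowl and dish below 0.012 m and z of bowl in the frame of dish between 0.003 and 0.01 m and horizontal distance between cup and bowl below 0.012 m and z of cup in the frame of bowl between 0.003 and 0.01 m and contact force between the fingers and cup below 0.1 N), for 0.2 s.
4. the bare tote, turned end for end, is seated on the rim of the lined one (z of bare_tote in the frame of lined_tote between 0.09 and 0.0965 m and x of bare_tote in the frame of lined_tote between -0.012 and 0.012 m and y of bare_tote in the frame of lined_tote between -0.01 and 0.01 m and x of bare_front in the frame of lined_tote above 0.09 m and angle between bare_tote's own z axis and vertical below 0.04 rad), for 0.2 s.
At the end, for the whole second after the job is handed in: Dish flat on the pad within 25 mm of the tote's middle; bowl in dish and cup in bowl, each within 12 mm of centre and 5 deg of upright; bare tote turned end for end, seated in the rim pockets (93 mm up, +-3; 12 mm along, 10 across; level to 2 deg); lined tote flat on the bench; all at rest (all of step 4 and horizontal distance between dish and lined_tote below 0.025 m and z of dish in the frame of lined_tote between 0.004 and 0.011 m and angle between each of dish, bowl, cup's own z axis and vertical below 0.09 rad and horizontal distance between bowl and dish below 0.012 m and z of bowl in the frame of dish between 0.003 and 0.01 m and horizontal distance between cup and bowl below 0.012 m and z of cup in the frame of bowl between 0.003 and 0.01 m and height (world z) of lined_tote below 0.006 m and angle between lined_tote's own z axis and vertical below 0.03 rad and linear speed of each of dish, bowl, cup, bare_tote, lined_tote below 0.02 m/s and angular speed of each of dish, bowl, cup, bare_tote, lined_tote below 0.2 rad/s); the robot touches nothing.
It fails at once if a bystander is shifted by more than 30 mm (distance of any of sanding_block, square_beaker, glue_bottle, dowel_stub from where it was at the start of the episode above 0.03 m).
It fails at once if the dish, bowl, cup or bare tote is let fall ((linear speed of dish above 0.6 m/s and contact force between the fingers and dish below 0.05 N) or (linear speed of bowl above 0.6 m/s and contact force between the fingers and bowl below 0.05 N) or (linear speed of cup above 0.6 m/s and contact force between the fingers and cup below 0.05 N) or (linear speed of bare_tote above 0.6 m/s and contact force between the fingers and bare_tote below 0.05 N)).
It also fails if it takes over 134 s, if anything falls off the work surface, if the arm or the gripper's body presses on something with over 40 N, if the wrist force passes 120 N, or if a joint passes its speed limit or range.

### The arm

A 6-joint arm with a two-finger parallel gripper is mounted at the origin on the work surface. World frame = base frame: x ahead of the robot, y to its left, z up, the work surface at z = 0. Lengths are in mm, angles in rad, forces in N, time in s.
With the tool pointing down it reaches from about 400 to 925 mm from the base axis. Payload 12.5 kg.
Tool frame: the origin (TCP) lies between the finger pads; the fingertips stand 19 mm ahead of it and the grasp point (between the pads) is the TCP (env.tips_ahead is the distance from the TCP to the fingertips, in mm); z points along the fingers, y is the line along which they close (so a half turn about z gives the same grasp; the last joint's range is limited). The gripper opens to 95 mm and grips with 3 to 60 N. Pads are 20 mm wide; open, the fingers measure 119 mm over their backs; the gripper's body (75 mm by 180 mm) begins 59 mm behind the grasp point.
Start: joints at [-1.235, 0.491, 1.559, -0, 1.092, -0.106], TCP at [267.253, -564.996, 233.661] pointing down, gripper open.
Joint ranges: [-3.1, 3.1], [-0.84, 2.19], [0.05, 2.79], [-1.13, 4.28], [0.06, 2.93], [-2.69, 2.69]. Speed limits (rad/s): [2.22, 2.22, 2.79, 3.14, 3.14, 3.14].

### API

Orientations are given as [roll, pitch, yaw] about the fixed x, y, z axes, in that order (R = Rz(yaw) Ry(pitch) Rx(roll)).
In Python, from cell import env gives the robot as it stands.
- The arm moves only by the shell command python3 -m crank 'ROWS'. ROWS is JSON, a list of rows, each a list of 5 numbers: the shift along the tool's x, y, z in mm, then the turn about the tool's z in degrees, then the finger opening in mm, from 0 to 95.1. In form: [[dx, dy, dz, yaw, grip], ...]. A call has 1 to 10 rows; each row is the pose to reach, as a shift and turn from the pose commanded when the call began, along the tool's axes at that moment; what a row does not reach only later rows make up. A row lasts 1/12 s, in which the tool goes at most 41.7 mm and 7.16 degrees, less where a joint would pass 70% of its speed; a pose out of reach is approached as far as the arm can. A call with a gripper value outside its range is refused whole. The fingers move at their own pace and stop on an object; the grip force is fixed at half the most. Time passes only in rows, so rows that repeat a pose let the fingers close. It gives the time, the measured TCP pose, the force, the opening and the grip force at its end, in the units of the state.
- env.state(): the state, without advancing time (a new reading comes with each control period).
- env.read_camera(name): name is "side" or "top" or "wrist"; returns a dict with "img" (400x640x3 uint8, blue, green, red), "K" (3x3 intrinsics, pixels), "k1" (the pictures are not rectified: a ray, as slopes to the right and down, at radius r is drawn at 1 + k1 r^2 times it, then the intrinsics apply), "pose" (4x4, takes a point from camera to world coordinates). Camera axes: x right, y down, z forward; pixel columns grow to the right and rows downward; lengths in mm; the calibration is good to about 2 mm. A picture is of the moment at which its call begins. There is no depth.
- env.job_done(): hands the job in; it is judged then, once.
The state is a dict: "t": time; "joints": joint angles; "qvel": joint speeds; "tau": joint torques, N m; "eef_pos": TCP position; "tcp_rot": TCP orientation; "ft_force": force on the tool from outside, world axes, zero at the start; "moment": the same for the moment, N m; "opening": opening from 0.0 (shut) to 1.0 (fully open); "grip_force": force on a finger pad.
Only numpy, scipy, OpenCV 4.12 (cv2) and the standard library are available. Lean on these libraries where they do the work, as an engineer would, in place of code of your own. Each camera call takes 0.05 s, during which the arm holds its last target. There are 200 camera calls.

## Working session

There is one attempt and no reset: what is moved stays moved. The work goes in short steps, Python scripts to look and compute and a shell command to move; the robot and the scene stay as the last step left them, time stands still between calls to the robot, and variables do not carry over. Pictures are saved under pics/ and viewed, at most 14 in all, crops included, and the job is handed in when it is done.

```bash
ls; mkdir -p pics; python3 - <<'E'
from cell import env
import cv2
for n in ["top","side"]:
    c=env.read_camera(n); cv2.imwrite(f"pics/{n}0.png",c["img"]); print(n,c["K"].tolist(),c["k1"],c["pose"].round(3).tolist())
print(env.state())
E
```

```text
pics
top [[364.19358747535057, 0.0, 316.5808463341539], [0.0, 364.19358747535057, 199.06795305004846], [0.0, 0.0, 1.0]] 0.009536627552484956 [[0.01, -0.996, 0.089, 446.784], [-1.0, -0.011, -0.017, 2.812], [0.018, -0.089, -0.996, 1066.665], [0.0, 0.0, 0.0, 1.0]]
side [[508.71250002798536, 0.0, 319.83055856849853], [0.0, 508.71250002798536, 192.8758377734429], [0.0, 0.0, 1.0]] -0.16549027495283425 [[-0.831, -0.341, 0.439, -185.708], [-0.556, 0.522, -0.647, 1016.009], [-0.009, -0.782, -0.623, 1058.029], [0.0, 0.0, 0.0, 1.0]]
{'t': 0.1, 'joints': array([-1.23459778e+00,  4.91475700e-01,  1.55938243e+00,  1.22109183e-05,
        1.09170065e+00, -1.05598202e-01]), 'qvel': array([-0.00016947, -0.00198303, -0.00120616, -0.00033331,  0.00015876,
       -0.00178387]), 'tau': array([ 3.18553924e-03, -6.13623333e+01, -2.58604252e+01,  6.94188173e-02,
        4.70467249e-02, -8.26628639e-05]), 'eef_pos': array([ 267.18749376, -564.79520438,  233.13692041]), 'tcp_rot': array([-3.14063306e+00, -1.12601308e-04,  4.41791059e-01]), 'ft_force': array([ 0.59154752, -0.64126123,  0.21416259]), 'moment': array([-0.04392729,  0.02624357, -0.06848297]), 'grip_force': 0.0, 'opening': 1.0033813772954152}
```

View pics/top0.png

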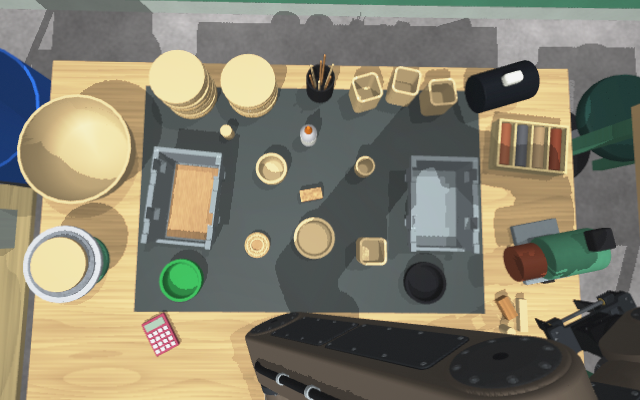

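View pics/side0.png

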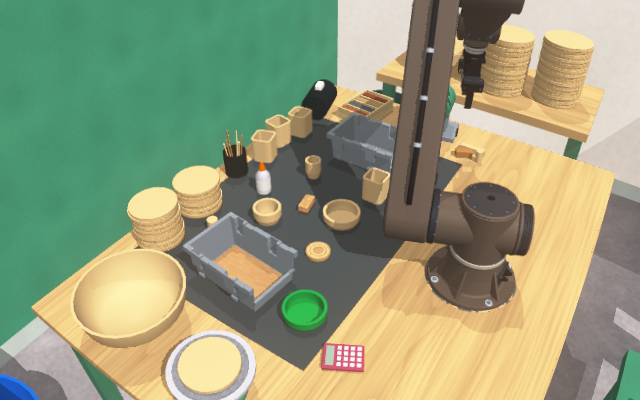

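Top view candidates:
- Dish: beech dish (314,238). The black (425,282) and green (181,280) dishes are look-alikes, and (257,244) is a small ringed disc.
- Bowl: (271,168), not the big bowl (75,148).
- Cup: round (364,167), not the square beaker (371,251) or the three boxes at the back.
- Lined tote: (182,197). Bare tote: (443,204).

I'll check these in one close crop.

```bash
cat > h.py <<'E'
from cell import env
import numpy as np, cv2
from scipy.spatial.transform import Rotation as Rn
def ray(c,uv):
    K=c["K"]; d=np.array([(uv[0]-K[0,2])/K[0,0],(uv[1]-K[1,2])/K[1,1]]); s=d.copy()
    for _ in range(20): s=d/(1+c["k1"]*(s@s))
    return c["pose"][:3,:3]@np.array([s[0],s[1],1.])
def p2w(c,uv,z):
    r=ray(c,uv); o=c["pose"][:3,3]; return (o+r*(z-o[2])/r[2])[:2]
def w2p(c,p):
    P=c["pose"]; q=P[:3,:3].T@(np.asarray(p,float)-P[:3,3]); s=q[:2]/q[2]; s=s*(1+c["k1"]*(s@s))
    return np.array([s[0]*c["K"][0,0]+c["K"][0,2], s[1]*c["K"][1,1]+c["K"][1,2]])
def rot(): return Rn.from_euler("xyz",env.state()["tcp_rot"]).as_matrix()
def go(xyz,yaw=None):
    """shift in tool axes and turn (deg about tool z) to reach world xyz, yaw (deg)"""
    s=env.state(); R=rot(); d=R.T@(np.array(xyz)-s["eef_pos"])
    y=np.degrees(s["tcp_rot"][2]); t=0 if yaw is None else -((yaw-y+90)%180-90)
    print("t",round(s["t"],2),"shift",d.round(1),"turn",round(t,1),"at",s["eef_pos"].round(1),"yaw",round(y,1))
def shot(n,name,crop=None,k=1):
    c=env.read_camera(n); i=c["img"]
    if crop: x,y,w,h=crop; i=i[y:y+h,x:x+w]
    cv2.imwrite(f"pics/{name}.png",cv2.resize(i,None,fx=k,fy=k,interpolation=cv2.INTER_CUBIC)); return c
E
python3 - <<'E'
from h import *
c=shot("top","crop1",(130,140,360,170),2.2)
for n,u,z in [("dish",(314,236.5),34),("bowl",(271,167),48),("cup",(364.5,166),68),("disc",(257,244),20),("beaker",(371.5,250),85)]: print(n,p2w(c,u,z).round(1))
E
```

```text
dish [433.4  -8.3]
bowl [627.7 115.3]
cup [ 630.3 -146.4]
disc [410.5 153.5]
beaker [ 399.6 -162.2]
```

View pics/crop1.png

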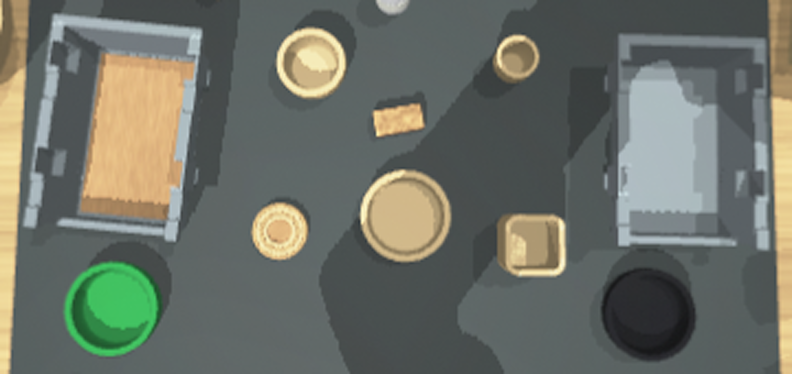

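The crop shows the beech dish at (314,237.7), the bowl at (271.4,168), the cup at (365,166) and the brown pad in the left tote. Both totes have their high backs at the top of the image (+x). The disc (257,244) is only a coaster.

```bash
python3 - <<'E'
from h import *
c=env.read_camera("top")
f=lambda p:(130+p[0]/2.2,140+p[1]/2.2)
for n,ps in [("lined",[(52,15),(202,30),(172,240),(25,222)]),("bare",[(620,35),(768,38),(768,248),(618,245)])]:
    q=np.array([p2w(c,f(p),105) for p in ps]); r=cv2.minAreaRect(q.astype(np.float32))
    x=(q[0]-q[3])+(q[1]-q[2]); print(n,q.round().tolist(),q.mean(0).round(1),"yaw",np.degrees(np.arctan2(x[1],x[0])).round(1),r[1])
print("dish",p2w(c,(314.1,237.7),34),"bowl",p2w(c,(271.4,168.2),48),"cup",p2w(c,(365,165.9),68))
go([433,46,250],0)
E
```

```text
lined [[668.0, 421.0], [652.0, 241.0], [399.0, 268.0], [419.0, 441.0]] [534.5 342.5] yaw -5.3 (181.42495727539062, 254.09239196777344)
bare [[653.0, -269.0], [651.0, -450.0], [396.0, -443.0], [398.0, -263.0]] [ 524.5 -356. ] yaw -1.5 (181.79627990722656, 257.48333740234375)
dish [430.06655471  -8.64503943] bowl [624.31744202 114.06438116] cup [ 630.61639952 -147.84188213]
t 0.2 shift [ 411.1 -481.3  -16.4] turn 25.3 at [ 267.2 -564.9  233.3] yaw 25.3
```

```bash
python3 -m crank '[[411,-481,-50,25,60],[411,-481,-50,25,60],[411,-481,-50,25,60],[411,-481,-50,25,60],[411,-481,-50,25,60],[411,-481,-50,25,60],[411,-481,-50,25,60],[411,-481,-50,25,60],[411,-481,-50,25,60],[411,-481,-50,25,60]]'; python3 -c "
from h import *
go([433,46,290],0)"
```

```text
t: 1.03
eef_pos: [376.1, -162.3, 266.7]
tcp_rot: [3.141, -0.0, 0.005]
ft_force: [1.5, 0.7, 0.3]
opening: 0.631
grip_force: 0.0
t 1.03 shift [  58.  -208.   -23.3] turn 0.3 at [ 376.1 -162.3  266.7] yaw 0.3
```

```bash
python3 -m crank '[[58,-208,-20,0,40],[58,-208,-20,0,40],[58,-208,-20,0,40],[58,-208,-20,0,40],[58,-208,-20,0,40],[58,-208,-20,0,40],[58,-208,-20,0,40],[58,-208,-20,0,40]]'; python3 -c "
from h import *
c=shot('wrist','w1')
print(c['pose'].round(2).tolist(),c['K'][0,0],c['k1'])
print(w2p(c,[430,-8.6,34]))
go([433,46,38],0)"
```

```text
t: 1.7
eef_pos: [432.8, 44.2, 286.2]
tcp_rot: [3.141, 0.0, 0.007]
ft_force: [-0.8, -0.3, -0.2]
opening: 0.421
grip_force: 0.0
[[0.01, -0.95, -0.3, 516.2], [-1.0, -0.01, -0.0, 45.12], [-0.0, 0.3, -0.95, 437.74], [0.0, 0.0, 0.0, 1.0]] 278.98771737834517 -0.05025839735357997
[353.70472355 168.86339211]
t 1.75 shift [  0.4  -2.5 248.2] turn 0.3 at [432.7  43.6 286.2] yaw 0.3
```

View pics/w1.png

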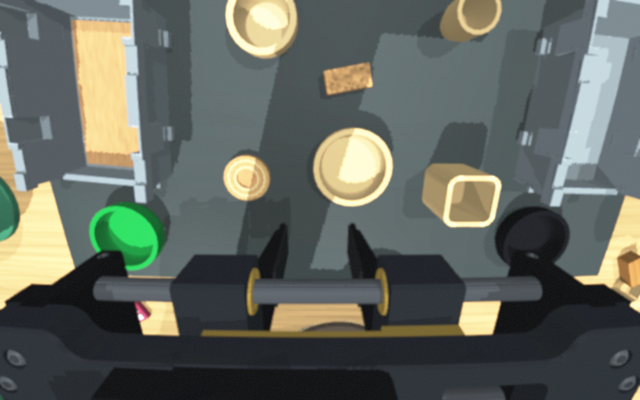

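The wrist view shows the dish at (352,167), the bowl at (261,20), the cup at (471,15) and the square beaker at (470,200). I'll overlay my estimates on it to check them all at once.

```bash
cat >> h.py <<'E'
def ov(c,i,circs=[],totes=[],k=1,o=(0,0)):
    D=lambda pts,col,cl=True: cv2.polylines(i,[np.int32([(w2p(c,p)-o+.5)*k*8 for p in pts])],cl,col,1,cv2.LINE_AA,3)
    for x,y,z,r in circs:
        D([(x+r*np.cos(a),y+r*np.sin(a),z) for a in np.linspace(0,6.28,60)],(0,0,255))
    for x,y,yaw in totes:
        a=np.radians(yaw); R=np.array([[np.cos(a),-np.sin(a)],[np.sin(a),np.cos(a)]])
        T=lambda u,v,z:(*(R@[u,v]+[x,y]),z)
        for s in (1,-1):
            D([T(128,s*90,105),T(-128,s*90,105),T(-128,s*76,105),T(128,s*76,105)],(0,0,255))
            for q in (85,-45): D([T(q+16,s*76,105),T(q+16,s*90,105),T(q-16,s*90,105),T(q-16,s*76,105)],(0,255,255))
    return i
E
python3 - <<'E'
from h import *
c=env.read_camera("wrist"); i=cv2.resize(c["img"][:260],None,fx=1.25,fy=1.25,interpolation=cv2.INTER_CUBIC)
C=[(430,-8.6,34,58),(430,-8.6,34,50),(624.3,114,48,44),(624.3,114,48,36),(630.6,-147.8,68,27),(630.6,-147.8,68,22)]
T=[(534.5,342.5,-5.3),(524.5,-356,-1.5)]
a=ov(c,i,C,T,1.25)
t=env.read_camera("top"); b=cv2.resize(t["img"][140:290,130:490],None,fx=800/360,fy=800/360,interpolation=cv2.INTER_CUBIC)
b=ov(t,b,C,T,800/360,np.array([130,140]))
o=np.vstack([a[:270],b[:330]]); cv2.imwrite("pics/ov1.png",o)
E
```

```text
(no output)
```

View pics/ov1.png

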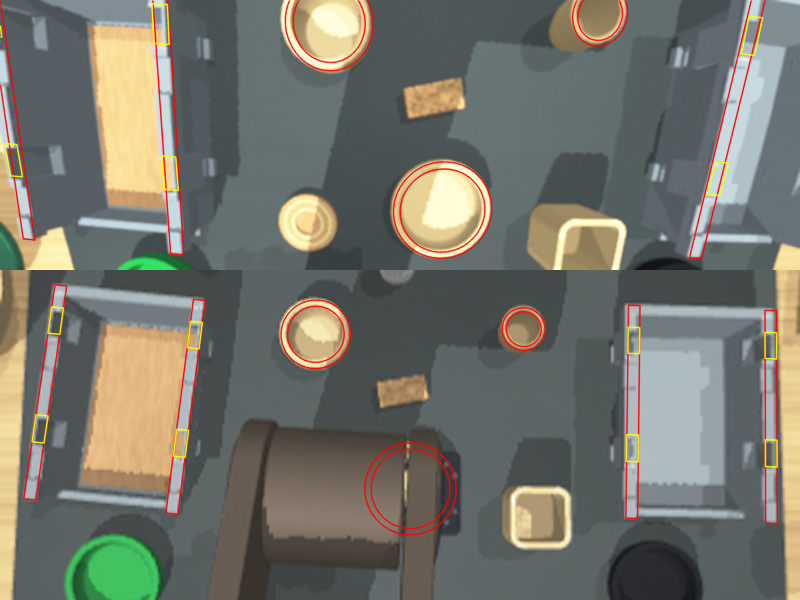

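Estimates match in both views to about 2 mm. Now I'll pinch the dish rim on its +y side.

```bash
python3 -m crank '[[-3,-1,40,0,36],[-3,-1,80,0,36],[-3,-1,120,0,36],[-3,-1,160,0,36],[-3,-1,200,0,36],[-3,-1,220,0,36],[-3,-1,235,0,36],[-3,-1,245,0,36],[-3,-1,248,0,36],[-3,-1,248,0,36]]';  python3 -c "
from h import *
go([430,45.4,38],0)"
```

```text
t: 2.68
eef_pos: [429.8, 44.2, 38.0]
tcp_rot: [3.142, 0.001, 0.004]
ft_force: [0.2, -0.7, 0.7]
opening: 0.379
grip_force: 0.0
t 2.68 shift [ 0.2 -1.2 -0. ] turn 0.2 at [429.8  44.2  38. ] yaw 0.2
```

```bash
python3 -m crank '[[0,-1,0,0,20],[0,-1,0,0,0],[0,-1,0,0,0],[0,-1,0,0,0],[0,-1,0,0,0],[0,-1,0,0,0],[0,-1,-5,0,0],[0,-1,-10,0,0],[0,-1,-20,0,0],[0,-1,-30,0,0]]' && python3 -m crank '[[0,0,-15,0,0],[0,0,-35,0,0],[0,0,-60,0,0],[0,0,-90,0,0],[0,0,-120,0,0],[0,0,-145,0,0],[0,0,-160,0,0],[0,0,-165,0,0],[0,0,-165,0,0]]'; python3 -c "
from h import *
shot('wrist','w2')
import numpy as np
a=np.radians(-5.3); p=np.array([534.5,342.5])-54*np.array([np.cos(a),np.sin(a)]); print(p)
go([*p,233],90-5.3)"
```

```text
t: 3.52
eef_pos: [429.8, 46.2, 69.0]
tcp_rot: [3.142, 0.001, 0.006]
ft_force: [-0.1, -0.2, -1.5]
opening: 0.084
grip_force: 29.2
t: 4.27
eef_pos: [430.1, 46.2, 234.4]
tcp_rot: [3.141, -0.002, 0.006]
ft_force: [0.3, 0.5, -1.3]
opening: 0.081
grip_force: 29.2
[480.7308663  347.48801172]
t 4.32 shift [ 5.27e+01 -3.01e+02  3.00e-01] turn -84.4 at [429.7  46.2 233.3] yaw 0.3
```

View pics/w2.png

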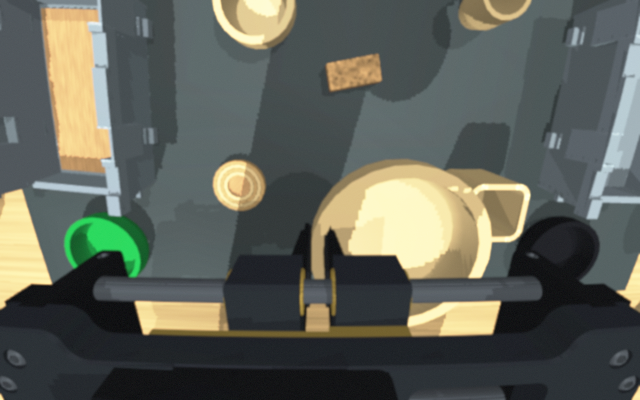

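Dish held level in the fingers, rim at (322,240). Carrying it over the lined tote while turning.

```bash
python3 -m crank '[[3,-15,0,-2,0],[8,-40,0,-7,0],[14,-72,0,-14,0],[20,-104,0,-21,0],[26,-136,0,-28,0],[32,-168,0,-35,0],[36,-200,0,-42,0],[42,-230,0,-48,0],[46,-255,0,-54,0],[48,-270,0,-60,0]]' && python3 -c "
from h import *
go([480.7,347.5,233],84.7)"
```

```text
t: 5.15
eef_pos: [476.1, 318.6, 231.1]
tcp_rot: [-3.14, 0.002, 1.059]
ft_force: [0.6, -1.1, -1.7]
opening: 0.08
grip_force: 29.2
t 5.15 shift [ 27.4 -10.2  -1.9] turn -24.0 at [476.1 318.6 231.1] yaw 60.7
```

```bash
python3 -m crank '[[7,-3,0,-6,0],[14,-5,0,-12,0],[20,-8,0,-18,0],[25,-10,0,-23,0],[27,-10,0,-24,0],[27,-10,0,-24,0],[27,-10,0,-24,0]]' && python3 - <<'E'
from h import *
go([480.7,347.5,233],84.7)
c=env.read_camera("wrist"); i=c["img"].copy()
s=env.state(); R=rot(); 
p=s["eef_pos"]-54*R[:,1]   # candidate centres either side
print(p, s["eef_pos"]+54*R[:,1])
p= max(p,s["eef_pos"]+54*R[:,1],key=lambda q:q[0])
ov(c,i,[(p[0],p[1],s["eef_pos"][2]-4,58),(p[0],p[1],s["eef_pos"][2]-4,50)],[(534.5,342.5,-5.3)])
cv2.imwrite("pics/w3.png",i)
E
```

```text
t: 5.73
eef_pos: [481.0, 344.5, 232.3]
tcp_rot: [-3.14, 0.001, 1.469]
ft_force: [0.0, 0.2, -1.5]
opening: 0.083
grip_force: 29.2
t 5.73 shift [ 3.  -0.6 -0.7] turn -0.5 at [481.  344.5 232.3] yaw 84.2
[427.34856362 349.93182176 232.71587027] [534.78924816 338.95512137 232.60932275]
```

View pics/w3.png

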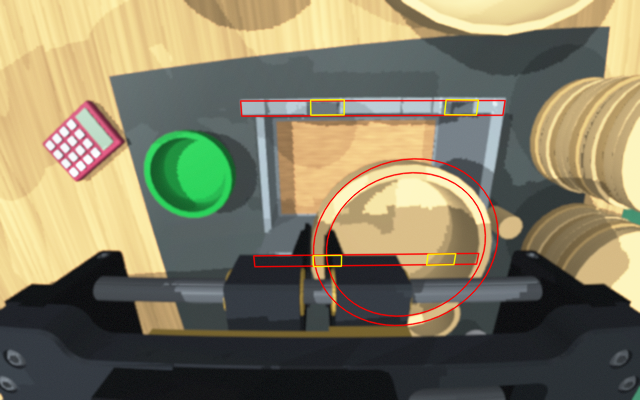

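The dish is over the tote, its far side sagging a few degrees. The upper rail overlay matches. I'll descend and correct by +3 mm.

```bash
python3 -m crank '[[3,0,15,0,0],[3,0,40,0,0],[3,0,65,0,0],[3,0,90,0,0],[3,0,110,0,0],[3,0,130,0,0],[3,0,148,0,0],[3,0,160,0,0],[3,0,168,0,0],[3,0,170,0,0]]' && python3 -m crank '[[0,0,0,0,0],[0,0,3,0,0],[0,0,6,0,0],[0,0,9,0,0],[0,0,11,0,0],[0,0,12,0,0],[0,0,12,0,0]]'
```

```text
t: 6.62
eef_pos: [481.3, 347.5, 62.4]
tcp_rot: [-3.14, 0.001, 1.471]
ft_force: [-0.1, 0.1, -1.1]
opening: 0.088
grip_force: 29.2
t: 7.2
eef_pos: [481.5, 347.8, 51.3]
tcp_rot: [-3.141, 0.0, 1.472]
ft_force: [-0.1, 0.2, -0.2]
opening: 0.079
grip_force: 29.2
```

```bash
python3 -m crank '[[0,0,1,0,0],[0,0,2,0,0],[0,0,3,0,0],[0,0,4,0,0],[0,0,5,0,0],[0,0,6,0,0],[0,0,6,0,0]]'
```

```text
t: 7.78
eef_pos: [481.5, 347.8, 45.9]
tcp_rot: [3.141, -0.0, 1.472]
ft_force: [-1.8, -0.8, 6.1]
opening: 0.08
grip_force: 29.2
```

```bash
python3 -m crank '[[0,0,0,0,12],[0,0,0,0,16],[0,0,0,0,20],[0,0,0,0,24],[0,0,0,0,26],[0,0,0,0,26],[0,0,-5,0,26],[0,0,-15,0,26],[0,0,-35,0,26],[0,0,-60,0,26]]' && python3 -m crank '[[0,0,-30,0,26],[0,0,-70,0,26],[0,0,-110,0,26],[0,0,-140,0,26],[0,0,-150,0,26],[0,0,-150,0,26]]'; python3 - <<'E'
from h import *
c=env.read_camera("wrist"); i=c["img"].copy()
C=[(534.8,342.5,41,58),(534.8,342.5,41,50)]; T=[(534.5,342.5,-5.3)]
ov(c,i,C,T); cv2.imwrite("pics/w4.png",i); go([624.3+40*0.8,114+40*.6,250])
E
```

```text
t: 8.62
eef_pos: [481.0, 347.5, 105.8]
tcp_rot: [-3.14, 0.001, 1.472]
ft_force: [0.3, -0.5, 0.4]
opening: 0.271
grip_force: 0.0
t: 9.12
eef_pos: [482.0, 348.2, 259.0]
tcp_rot: [3.137, -0.003, 1.472]
ft_force: [0.4, -0.4, -0.3]
opening: 0.274
grip_force: 0.0
t 9.17 shift [-191.4  194.7    6.7] turn 0 at [481.5 347.8 256.5] yaw 84.3
```

View pics/w4.png

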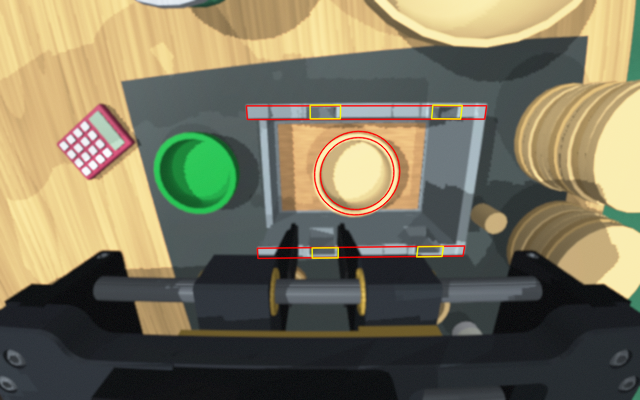

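Dish stands flat and centred at (357,173), as predicted. Next is the bowl, pinched on its -x side with the same yaw.

```bash
python3 -c "
from h import *
go([584.5,117.7,50])"; python3 -m crank '[[-40,15,0,0,34],[-80,33,0,0,34],[-120,50,0,0,34],[-160,68,0,0,34],[-195,84,0,0,34],[-219,124,0,0,34],[-219,124,0,0,34],[-219,124,0,0,34],[-219,124,0,0,34],[-219,124,0,0,34]]';python3 -c "
from h import *
go([584.5,117.7,50])"
```

```text
t 9.17 shift [-219.   124.9  206.5] turn 0 at [481.5 347.8 256.5] yaw 84.3
t: 10.0
eef_pos: [582.2, 118.5, 254.4]
tcp_rot: [-3.139, 0.0, 1.472]
ft_force: [0.9, 0.3, 0.7]
opening: 0.356
grip_force: 0.0
t 10.0 shift [ -0.5   2.9 204.3] turn 0 at [582.2 118.5 254.4] yaw 84.4
```

```bash
python3 -m crank '[[0,2,40,0,34],[0,2,80,0,34],[0,2,120,0,34],[0,2,150,0,34],[0,2,175,0,34],[0,2,190,0,34],[0,2,200,0,34],[0,2,204,0,34],[0,2,204,0,34]]' && python3 -m crank '[[0,0,0,0,16],[0,0,0,0,0],[0,0,0,0,0],[0,0,0,0,0],[0,0,0,0,0],[0,0,0,0,0],[0,0,-4,0,0],[0,0,-12,0,0],[0,0,-25,0,0],[0,0,-40,0,0]]' && python3 -m crank '[[0,0,-20,0,0],[0,0,-50,0,0],[0,0,-80,0,0],[0,0,-110,0,0],[0,0,-135,0,0],[0,0,-150,0,0],[0,0,-155,0,0],[0,0,-155,0,0]]'; python3 - <<'E'
from h import *
c=env.read_camera("wrist"); i=c["img"].copy()
s=env.state()["eef_pos"]; R=rot(); p=s+40*R[:,1]
C=[(p[0],p[1],s[2]-2,44),(p[0],p[1],s[2]-2,36)]
ov(c,i,C,[]); cv2.imwrite("pics/w5.png",i); 
a=np.radians(-5.3);go([534.8-40*np.cos(a),342.5-40*np.sin(a),240],84.7)
E
```

```text
t: 10.75
eef_pos: [584.7, 118.1, 51.1]
tcp_rot: [-3.141, 0.0, 1.473]
ft_force: [0.8, 0.4, -0.1]
opening: 0.358
grip_force: 0.0
t: 11.58
eef_pos: [584.7, 117.3, 91.7]
tcp_rot: [-3.14, 0.0, 1.471]
ft_force: [-0.0, 0.9, -0.2]
opening: 0.092
grip_force: 28.4
t: 12.25
eef_pos: [585.3, 117.4, 247.8]
tcp_rot: [3.14, -0.0, 1.472]
ft_force: [-0.9, -1.0, -2.0]
opening: 0.095
grip_force: 28.4
t 12.3 shift [ 218.8 -112.1    6.3] turn -0.4 at [584.9 117.4 246.3] yaw 84.3
```

View pics/w5.png

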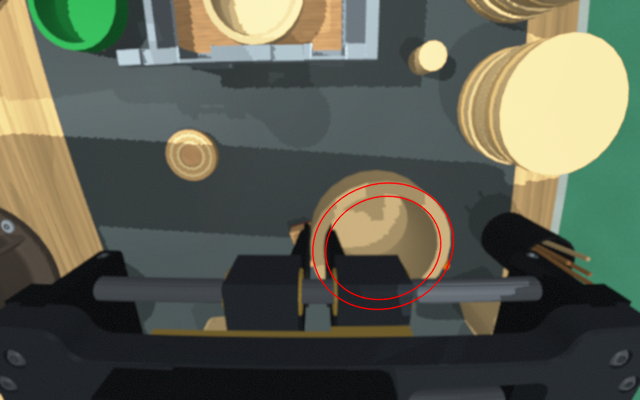

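Bowl held with its rim at about (385,240), near the predicted ring. That is well inside the play, so I'm carrying it to the dish.

```bash
python3 -m crank '[[12,-6,0,0,0],[36,-18,0,0,0],[64,-33,0,0,0],[94,-48,0,0,0],[124,-63,0,0,0],[154,-79,0,0,0],[182,-93,0,0,0],[204,-105,0,0,0],[216,-111,0,0,0],[219,-112,0,0,0]]' && python3 -m crank '[[0,0,5,0,0],[0,0,20,0,0],[0,0,40,0,0],[0,0,60,0,0],[0,0,80,0,0],[0,0,100,0,0],[0,0,115,0,0],[0,0,125,0,0],[0,0,130,0,0],[0,0,130,0,0]]'; python3 - <<'E'
from h import *
c=env.read_camera("wrist"); cv2.imwrite("pics/w6.png",c["img"])
a=np.radians(-5.3);go([534.8-40*np.cos(a),342.5-40*np.sin(a),64],84.7)
E
```

```text
t: 13.13
eef_pos: [494.0, 348.3, 245.2]
tcp_rot: [-3.14, 0.001, 1.474]
ft_force: [0.2, -0.4, -1.1]
opening: 0.092
grip_force: 28.6
t: 13.97
eef_pos: [495.6, 345.5, 115.4]
tcp_rot: [-3.14, 0.001, 1.471]
ft_force: [-0.7, -0.0, -0.8]
opening: 0.094
grip_force: 28.6
t 14.02 shift [ 0.3 -0.9 52.3] turn -0.4 at [495.8 345.8 116.3] yaw 84.3
```

View pics/w6.png

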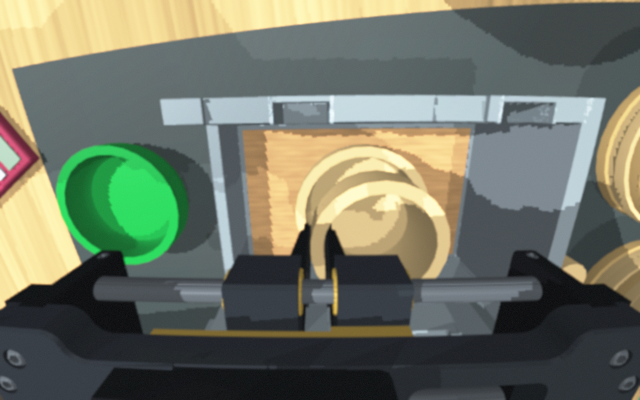

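Bowl rim top edge at (385,183), matching the prediction, with the dish rim concentric below. Lowering.

```bash
python3 -m crank '[[0,0,10,0,0],[0,0,20,0,0],[0,0,28,0,0],[0,0,34,0,0],[0,0,39,0,0],[0,0,43,0,0],[0,0,46,0,0],[0,0,48,0,0],[0,0,48,0,0]]' && python3 -m crank '[[0,0,1,0,0],[0,0,2,0,0],[0,0,3,0,0],[0,0,3,0,0]]'
```

```text
t: 14.77
eef_pos: [495.4, 346.3, 68.1]
tcp_rot: [-3.141, 0.0, 1.472]
ft_force: [-0.1, -0.1, -1.0]
opening: 0.094
grip_force: 28.6
t: 15.1
eef_pos: [495.5, 346.4, 65.5]
tcp_rot: [3.141, -0.0, 1.472]
ft_force: [0.3, -0.9, -0.9]
opening: 0.094
grip_force: 28.5
```

```bash
python3 -m crank '[[0,0,1,0,0],[0,0,2,0,0],[0,0,2,0,0],[0,0,2,0,0]]'
```

```text
t: 15.43
eef_pos: [495.5, 346.6, 65.2]
tcp_rot: [3.14, -0.001, 1.472]
ft_force: [-6.7, -2.9, 17.9]
opening: 0.097
grip_force: 28.6
```

```bash
python3 -m crank '[[0,0,-1,0,10],[0,0,-1,0,14],[0,0,-1,0,18],[0,0,-1,0,22],[0,0,-1,0,24],[0,0,-1,0,24],[0,0,-6,0,24],[0,0,-15,0,24],[0,0,-35,0,24],[0,0,-60,0,24]]' && python3 -m crank '[[0,0,-30,0,40],[0,0,-70,0,60],[0,0,-105,0,80],[0,0,-125,0,80],[0,0,-130,0,80],[0,0,-130,0,80]]'; python3 - <<'E'
from h import *
c=env.read_camera("wrist"); i=c["img"].copy()
C=[(534.8,342.5,41,58),(534.8,342.5,41,50),(534.8,342.5,61,44),(534.8,342.5,61,36)]; T=[(534.5,342.5,-5.3)]
i=cv2.resize(i[90:270,230:510],None,fx=2.5,fy=2.5)
ov(c,i,C,T,2.5,np.array([230,90])); cv2.imwrite("pics/w7.png",i); go([630.6,-147.8,250],84.7)
E
```

```text
t: 16.27
eef_pos: [495.0, 346.1, 123.6]
tcp_rot: [-3.14, 0.001, 1.471]
ft_force: [-0.2, -0.1, -0.1]
opening: 0.253
grip_force: 0.0
t: 16.77
eef_pos: [495.6, 346.6, 255.6]
tcp_rot: [3.139, -0.002, 1.472]
ft_force: [-0.0, 0.8, 0.1]
opening: 0.616
grip_force: 0.0
t 16.82 shift [-478.2  183.7    3.7] turn -0.4 at [495.2 346.3 253.8] yaw 84.3
```

View pics/w7.png

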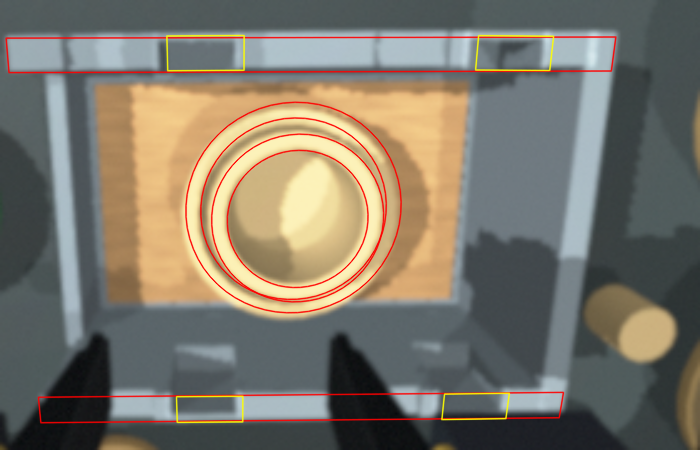

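Bowl stands upright in the dish. Both match the rings within about 3 mm. Now the cup.

```bash
python3 -m crank '[[-38,15,0,0,80],[-76,30,0,0,80],[-114,44,0,0,80],[-152,58,0,0,80],[-190,73,0,0,80],[-228,88,0,0,80],[-266,102,0,0,80],[-304,117,0,0,80],[-342,131,0,0,80],[-380,146,0,0,80]]' && python3 -m crank '[[-36,14,0,0,80],[-70,27,0,0,80],[-94,36,0,0,80],[-98,38,0,0,80],[-98,38,0,0,80],[-98,38,0,0,80]]'; python3 - <<'E'
from h import *
go([630.6,-147.8,67],84.7)
c=env.read_camera("wrist"); i=c["img"].copy()
C=[(630.6,-147.8,68,27),(630.6,-147.8,68,22)]
i=cv2.resize(i[100:300,200:440],None,fx=2.5,fy=2.5)
ov(c,i,C,[],2.5,np.array([200,100])); cv2.imwrite("pics/w8.png",i)
E
```

```text
t: 17.65
eef_pos: [602.6, -48.1, 251.6]
tcp_rot: [-3.139, -0.0, 1.471]
ft_force: [1.3, 0.3, -0.6]
opening: 0.84
grip_force: 0.0
t: 18.15
eef_pos: [630.6, -146.8, 252.0]
tcp_rot: [-3.139, -0.001, 1.471]
ft_force: [0.2, -0.3, -0.5]
opening: 0.844
grip_force: 0.0
t 18.15 shift [ -1.1   0.5 185. ] turn -0.4 at [ 630.6 -146.8  252. ] yaw 84.3
```

View pics/w8.png

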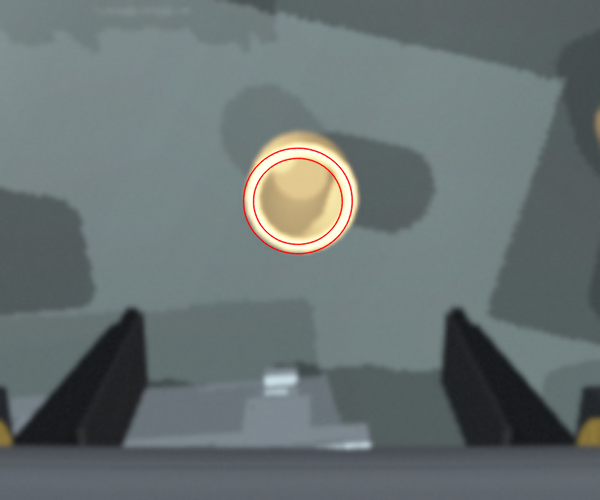

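Cup at (300,200) in the crop, within about 2 mm of the ring. Descend and grip.

```bash
python3 -m crank '[[0,2,40,0,80],[0,2,80,0,80],[0,2,115,0,80],[0,2,145,0,80],[0,2,165,0,80],[0,2,178,0,80],[0,2,184,0,80],[0,2,185,0,80],[0,2,185,0,80]]' && python3 -m crank '[[0,0,0,0,62],[0,0,0,0,56],[0,0,0,0,50],[0,0,0,0,40],[0,0,0,0,40],[0,0,0,0,40],[0,0,0,0,40],[0,0,-4,0,40],[0,0,-12,0,40],[0,0,-30,0,40]]' && python3 -m crank '[[0,0,-30,0,40],[0,0,-60,0,40],[0,0,-90,0,40],[0,0,-120,0,40],[0,0,-145,0,40],[0,0,-160,0,40],[0,0,-165,0,40],[0,0,-165,0,40]]'; python3 - <<'E'
from h import *
c=shot("side","s1",(220,60,260,200),2.5)
go([534.8,342.5,250],84.7)
E
```

```text
t: 18.95
eef_pos: [633.6, -147.3, 69.3]
tcp_rot: [3.141, 0.0, 1.472]
ft_force: [0.1, 0.1, 0.1]
opening: 0.841
grip_force: 0.0
t: 19.78
eef_pos: [632.2, -147.4, 97.3]
tcp_rot: [-3.138, -0.001, 1.471]
ft_force: [0.1, -0.2, 0.4]
opening: 0.557
grip_force: 30.0
t: 20.45
eef_pos: [633.3, -147.7, 264.9]
tcp_rot: [3.139, 0.001, 1.472]
ft_force: [-0.2, 1.4, -1.5]
opening: 0.55
grip_force: 30.0
t 20.5 shift [ 477.9 -146.2   13.3] turn -0.4 at [ 632.9 -147.6  263.4] yaw 84.3
```

View pics/s1.png

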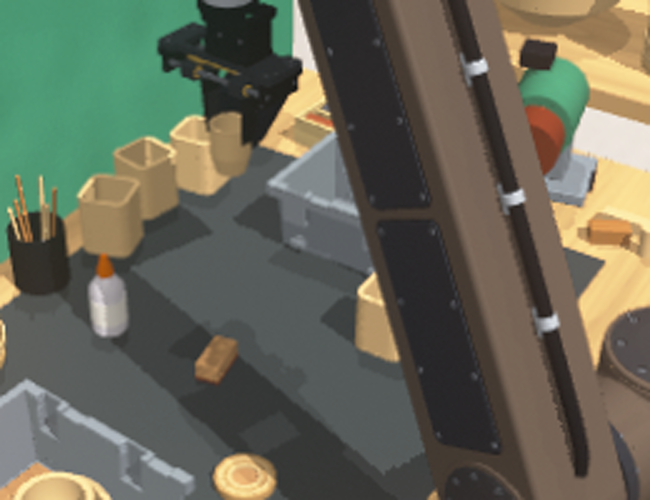

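Cup is held upright at (228,140) in the crop. Carry it over and lower it into the bowl.

```bash
python3 -m crank '[[15,-5,0,0,40],[45,-14,0,0,40],[80,-25,0,0,40],[117,-36,0,0,40],[155,-47,0,0,40],[193,-59,0,0,40],[231,-71,0,0,40],[269,-82,0,0,40],[307,-94,0,0,40],[345,-106,0,0,40]]' && python3 -m crank '[[36,-11,0,0,40],[70,-21,0,0,40],[98,-30,0,0,40],[118,-36,0,0,40],[130,-39,0,0,40],[133,-40,0,0,40],[133,-40,0,0,40],[133,-40,0,0,40]]'; python3 -c "
from h import *
go([534.8,342.5,88],84.7)"
```

```text
t: 21.33
eef_pos: [560.2, 208.4, 262.0]
tcp_rot: [-3.139, 0.001, 1.472]
ft_force: [0.9, 0.3, -0.5]
opening: 0.551
grip_force: 30.0
t: 22.0
eef_pos: [535.3, 341.6, 262.9]
tcp_rot: [-3.141, 0.001, 1.471]
ft_force: [0.1, -0.0, -0.4]
opening: 0.551
grip_force: 30.0
t 22.0 shift [  1.   -0.5 174.9] turn -0.4 at [535.3 341.6 262.9] yaw 84.3
```

```bash
python3 -m crank '[[1,-1,15,0,40],[1,-1,40,0,40],[1,-1,65,0,40],[1,-1,90,0,40],[1,-1,115,0,40],[1,-1,135,0,40],[1,-1,150,0,40],[1,-1,160,0,40],[1,-1,165,0,40],[1,-1,165,0,40]]' && python3 -m crank '[[0,0,2,0,40],[0,0,4,0,40],[0,0,6,0,40],[0,0,8,0,40],[0,0,8,0,40]]'
```

```text
t: 22.83
eef_pos: [534.5, 342.7, 97.8]
tcp_rot: [-3.141, 0.001, 1.471]
ft_force: [-0.1, 1.1, -1.0]
opening: 0.554
grip_force: 30.0
t: 23.25
eef_pos: [534.3, 343.6, 90.4]
tcp_rot: [3.142, 0.0, 1.472]
ft_force: [-0.7, 0.3, -1.1]
opening: 0.553
grip_force: 30.0
```

```bash
python3 -m crank '[[0,0,1,0,40],[0,0,2,0,40],[0,0,3,0,40],[0,0,3,0,40]]'
```

```text
t: 23.58
eef_pos: [534.4, 343.6, 87.9]
tcp_rot: [3.141, -0.0, 1.472]
ft_force: [-1.8, -0.5, 4.2]
opening: 0.552
grip_force: 30.0
```

```bash
python3 -m crank '[[0,0,0,0,57],[0,0,0,0,60],[0,0,0,0,64],[0,0,0,0,70],[0,0,0,0,74],[0,0,0,0,74],[0,0,-5,0,74],[0,0,-15,0,74],[0,0,-35,0,74],[0,0,-60,0,74]]' && python3 -m crank '[[0,0,-30,0,74],[0,0,-65,0,74],[0,0,-95,0,74],[0,0,-115,0,60],[0,0,-120,0,40],[0,0,-120,0,40]]'; python3 - <<'E'
from h import *
c=env.read_camera("wrist")
g=cv2.cvtColor(c["img"],cv2.COLOR_BGR2GRAY)
u=w2p(c,[534.8,342.5,87]);x,y=(u-60).astype(int); g=cv2.resize(g[max(y,0):y+120,x:x+120],None,fx=3,fy=3,interpolation=cv2.INTER_CUBIC)
h=cv2.HoughCircles(g,cv2.HOUGH_GRADIENT,1,15,param1=100,param2=25,minRadius=50,maxRadius=180)
for q in h[0][:8]:
    p=(x+q[0]/3,max(y,0)+q[1]/3); print(q.round(), [p2w(c,p,z).round(1).tolist() for z in (41,61,87)], "pred rim r", [round(279*3*r/(c["pose"][2,3]-z)) for r,z in((58,41),(44,61),(27,87))])
a=np.radians(-1.5); R=np.array([[np.cos(a),-np.sin(a)],[np.sin(a),np.cos(a)]])
p=R@[0,-83]+[524.5,-356]; q=R@[0,83]+[524.5,-356]; print("rails",p,q)
go([*q,250],-1.5)
E
```

```text
t: 24.42
eef_pos: [533.9, 343.3, 147.7]
tcp_rot: [-3.14, 0.001, 1.472]
ft_force: [-0.1, -0.4, 0.1]
opening: 0.779
grip_force: 0.0
t: 24.92
eef_pos: [534.5, 343.7, 269.5]
tcp_rot: [3.139, -0.002, 1.472]
ft_force: [0.1, -0.2, -0.5]
opening: 0.622
grip_force: 0.0
[182. 162. 106.] [[534.2, 340.8], [534.6, 345.3], [535.1, 351.3]] pred rim r [128, 102, 68]
[180. 176.  65.] [[532.6, 333.7], [533.1, 338.7], [533.7, 345.1]] pred rim r [128, 102, 68]
[168. 152.  91.] [[528.7, 345.6], [529.3, 349.9], [530.2, 355.5]] pred rim r [128, 102, 68]
[198. 158.  90.] [[541.8, 341.9], [541.8, 346.4], [541.8, 352.3]] pred rim r [128, 102, 68]
[162. 166.  87.] [[524.7, 339.3], [525.6, 344.0], [526.8, 350.0]] pred rim r [128, 102, 68]
[192. 140. 100.] [[539.8, 350.2], [539.9, 354.3], [540.0, 359.6]] pred rim r [128, 102, 68]
[154. 180.  93.] [[520.4, 333.5], [521.5, 338.4], [522.9, 344.9]] pred rim r [128, 102, 68]
[196. 174.  81.] [[540.2, 334.4], [540.2, 339.3], [540.3, 345.7]] pred rim r [128, 102, 68]
rails [ 522.32731329 -438.97155797] [ 526.67268671 -273.02844203]
t 24.97 shift [-614.2   53.6   17.5] turn 85.8 at [534.2 343.4 267.6] yaw 84.3
```

Hough circles put the bowl at (534.6,345.3) and the cup at (533.7,345.1), so they are nested. Now to the bare tote's inner rail.

```bash
python3 -m crank '[[-41,3,0,7,40],[-82,7,0,14,40],[-123,10,0,21,40],[-164,14,0,28,40],[-205,18,0,35,40],[-246,21,0,42,40],[-287,25,0,49,40],[-328,28,0,56,40],[-369,32,0,63,40],[-410,36,0,70,40]]' && python3 -c "
from h import *
go([526.7,-273,250],-1.5)"
```

```text
t: 25.8
eef_pos: [528.5, -69.8, 265.9]
tcp_rot: [-3.14, 0.002, 0.244]
ft_force: [1.1, 0.3, -0.1]
opening: 0.42
grip_force: 0.0
t 25.8 shift [-50.8 196.7  15.7] turn 15.5 at [528.5 -69.8 265.9] yaw 14.0
```

```bash
python3 -m crank '[[-10,39,0,6,40],[-20,78,0,12,40],[-30,117,0,16,40],[-40,156,0,16,40],[-50,190,0,16,40],[-51,197,0,16,40],[-51,197,0,16,40],[-51,197,0,16,40]]' && python3 - <<'E'
from h import *
go([526.7,-273,106],-1.5)
c=env.read_camera("wrist"); i=c["img"].copy()
ov(c,i,[],[(524.5,-356,-1.5)]); cv2.imwrite("pics/w9.png",i)
# near rail outer edge: brightness profile across rail at two places
g=cv2.cvtColor(c["img"],cv2.COLOR_BGR2GRAY)
a=np.radians(-1.5); R=np.array([[np.cos(a),-np.sin(a)],[np.sin(a),np.cos(a)]])
for X in (110,15,65,-10,):
    print(X,[int(np.mean([g[tuple(w2p(c,[*(R@[X+e,v]+[524.5,-356]),105]).round().astype(int)[::-1].clip(0,[399,639]))] for e in (-4,0,4)])) for v in range(64,104,2)])
E
```

```text
t: 26.47
eef_pos: [528.4, -271.0, 266.0]
tcp_rot: [-3.14, 0.002, -0.03]
ft_force: [-0.6, 0.3, -0.8]
opening: 0.419
grip_force: 0.0
t 26.47 shift [ -1.2   2.3 160. ] turn -0.2 at [ 528.4 -271.   266. ] yaw -1.7
110 [139, 140, 134, 124, 109, 107, 104, 97, 116, 165, 163, 163, 162, 162, 163, 149, 126, 117, 117, 117]
15 [192, 154, 152, 153, 153, 152, 118, 123, 172, 219, 221, 220, 221, 221, 216, 141, 109, 102, 103, 102]
65 [186, 161, 156, 157, 157, 156, 128, 111, 151, 185, 182, 181, 187, 189, 212, 186, 107, 101, 101, 101]
-10 [157, 152, 152, 152, 151, 150, 119, 134, 190, 222, 223, 222, 223, 223, 212, 170, 107, 106, 105, 106]
```

```bash
cat >> h.py <<'E'
def prof(c,x,y,yaw,along,vals,fixed,z=105,sp=3):
    g=cv2.cvtColor(c["img"],cv2.COLOR_BGR2GRAY).astype(np.float32)
    a=np.radians(yaw); R=np.array([[np.cos(a),-np.sin(a)],[np.sin(a),np.cos(a)]]); out=[]
    for t in vals:
        s=[]
        for e in np.linspace(-sp,sp,5):
            l=(t,fixed+e) if along=="x" else (fixed+e,t)
            u=w2p(c,[*(R@l+[x,y]),z]); s.append(float(cv2.getRectSubPix(g,(1,1),tuple(map(float,u)))[0,0]) if 0<u[0]<639 and 0<u[1]<399 else -1)
        out.append(int(np.mean(s)))
    return out
E
python3 - <<'E'
from h import *
c=env.read_camera("wrist"); T=(524.5,-356,-1.5)
for w,v in ((87,range(54,136,2)),(-81,range(54,136,2))): print(w,list(zip(v,prof(c,*T,"x",v,w))))
for w in (110,50,20): print("far",w,list(zip(range(-100,-66,2),prof(c,*T,"y",range(-100,-66,2),w))))
E
```

```text
87 [(54, 220), (56, 216), (58, 218), (60, 221), (62, 225), (64, 230), (66, 160), (68, 135), (70, 156), (72, 157), (74, 157), (76, 157), (78, 157), (80, 157), (82, 157), (84, 157), (86, 159), (88, 157), (90, 149), (92, 138), (94, 131), (96, 129), (98, 201), (100, 189), (102, 170), (104, 164), (106, 162), (108, 163), (110, 163), (112, 164), (114, 164), (116, 164), (118, 165), (120, 164), (122, 164), (124, 164), (126, 165), (128, 151), (130, 119), (132, 118), (134, 118)]
-81 [(54, 209), (56, 209), (58, 207), (60, 214), (62, 217), (64, 225), (66, 234), (68, 168), (70, 131), (72, 135), (74, 138), (76, 140), (78, 140), (80, 140), (82, 140), (84, 140), (86, 140), (88, 141), (90, 141), (92, 140), (94, 139), (96, 141), (98, 174), (100, 236), (102, 223), (104, 219), (106, 219), (108, 219), (110, 219), (112, 219), (114, 220), (116, 220), (118, 223), (120, 224), (122, 223), (124, 220), (126, 220), (128, 219), (130, 190), (132, 153), (134, 150)]
far 110 [(-100, 217), (-98, 220), (-96, 219), (-94, 219), (-92, 219), (-90, 219), (-88, 224), (-86, 230), (-84, 222), (-82, 218), (-80, 218), (-78, 219), (-76, 219), (-74, 218), (-72, 193), (-70, 127), (-68, 109)]
far 50 [(-100, 236), (-98, 235), (-96, 235), (-94, 235), (-92, 235), (-90, 234), (-88, 234), (-86, 223), (-84, 189), (-82, 213), (-80, 216), (-78, 216), (-76, 216), (-74, 216), (-72, 215), (-70, 179), (-68, 122)]
far 20 [(-100, 240), (-98, 239), (-96, 239), (-94, 239), (-92, 239), (-90, 239), (-88, 238), (-86, 232), (-84, 218), (-82, 216), (-80, 216), (-78, 216), (-76, 216), (-74, 211), (-72, 155), (-70, 114), (-68, 114)]
```

```bash
python3 - <<'E'
from h import *
c=env.read_camera("wrist"); s=env.state()
T=np.eye(4); T[:3,:3]=rot(); T[:3,3]=s["eef_pos"]; X=np.linalg.inv(T)@c["pose"]
np.save("X.npy",X)
T[:3,:3]=Rn.from_euler("xyz",[-3.1405,.0007,1.4712]).as_matrix(); T[:3,3]=[495.8,345.8,116.3]
d=dict(c); d["pose"]=T@X; d["img"]=cv2.imread("pics/w6.png"); L=(534.5,342.5,-5.3)
for v in (range(-140,-114,2),range(-72,-16,2),range(58,112,2),range(118,140,2)): print(list(zip(v,prof(d,*L,"x",v,83,sp=2))))
for w in (-110,-15,15,50,110): print("far",w,list(zip(range(66,102,2),prof(d,*L,"y",range(66,102,2),w))))
E
python3 -m crank '[[-3,-1.5,35,0,40],[-3,-1.5,70,0,40],[-3,-1.5,100,0,40],[-3,-1.5,125,0,40],[-3,-1.5,142,0,40],[-3,-1.5,153,0,40],[-3,-1.5,158,0,40],[-3,-1.5,160,0,40],[-3,-1.5,160,0,40]]'
```

```text
[(-140, 105), (-138, 105), (-136, 105), (-134, 105), (-132, 105), (-130, 105), (-128, 137), (-126, 203), (-124, 202), (-122, 202), (-120, 201), (-118, 200), (-116, 200)]
[(-72, 190), (-70, 190), (-68, 189), (-66, 210), (-64, 150), (-62, 81), (-60, 80), (-58, 121), (-56, 126), (-54, 139), (-52, 143), (-50, 144), (-48, 148), (-46, 150), (-44, 150), (-42, 153), (-40, 148), (-38, 131), (-36, 129), (-34, 120), (-32, 182), (-30, 227), (-28, 213), (-26, 213), (-24, 213), (-22, 213), (-20, 213), (-18, 213)]
[(58, 143), (60, 206), (62, 206), (64, 207), (66, 227), (68, 84), (70, 78), (72, 85), (74, 91), (76, 85), (78, 89), (80, 95), (82, 100), (84, 107), (86, 114), (88, 121), (90, 135), (92, 132), (94, 141), (96, 126), (98, 141), (100, 209), (102, 205), (104, 205), (106, 205), (108, 205), (110, 205)]
[(118, 211), (120, 230), (122, 212), (124, 205), (126, 205), (128, 205), (130, 147), (132, 86), (134, 87), (136, 88), (138, 118)]
far -110 [(66, 102), (68, 102), (70, 103), (72, 103), (74, 104), (76, 190), (78, 197), (80, 197), (82, 198), (84, 199), (86, 199), (88, 199), (90, 117), (92, 106), (94,
[... 286 characters left out ...]
 (72, 138), (74, 138), (76, 182), (78, 210), (80, 210), (82, 210), (84, 211), (86, 211), (88, 210), (90, 147), (92, 95), (94, 95), (96, 95), (98, 95), (100, 96)]
far 50 [(66, 176), (68, 138), (70, 120), (72, 113), (74, 106), (76, 167), (78, 207), (80, 207), (82, 207), (84, 207), (86, 207), (88, 207), (90, 148), (92, 98), (94, 100), (96, 98), (98, 98), (100, 99)]
far 110 [(66, 135), (68, 135), (70, 135), (72, 135), (74, 121), (76, 140), (78, 206), (80, 205), (82, 205), (84, 206), (86, 205), (88, 205), (90, 178), (92, 93), (94, 93), (96, 95), (98, 95), (100, 95)]
t: 27.37
eef_pos: [526.3, -269.7, 108.0]
tcp_rot: [3.141, -0.001, -0.029]
ft_force: [-0.9, -0.4, -0.3]
opening: 0.42
grip_force: 0.0
```

```bash
python3 -m crank '[[0,0,1,-0.5,40],[0,0,1,-0.5,25],[0,0,1,-0.5,0],[0,0,1,-0.5,0],[0,0,1,-0.5,0],[0,0,1,-0.5,0],[0,0,1,-0.5,0],[0,0,1,-0.5,0]]' && python3 -m crank '[[0,0,-2,0,0],[0,0,-5,0,0],[0,0,-10,0,0],[0,0,-16,0,0],[0,0,-22,0,0],[0,0,-28,0,0],[0,0,-30,0,0],[0,0,-30,0,0]]'
```

```text
t: 28.03
eef_pos: [526.0, -270.0, 106.8]
tcp_rot: [3.141, -0.0, -0.021]
ft_force: [-0.8, 0.4, 3.9]
opening: 0.152
grip_force: 30.0
t: 28.7
eef_pos: [526.1, -270.1, 137.3]
tcp_rot: [3.141, -0.001, -0.021]
ft_force: [0.6, 0.2, -2.5]
opening: 0.153
grip_force: 29.6
```

```bash
python3 -m crank '[[0,0,-10,0,0],[0,0,-30,0,0],[0,0,-55,0,0],[0,0,-80,0,0],[0,0,-105,0,0],[0,0,-130,0,0],[0,0,-145,0,0],[0,0,-152,0,0],[0,0,-153,0,0]]' && python3 -m crank '[[0,-10,0,-3,0],[0,-28,0,-8,0],[0,-48,0,-14,0],[0,-68,0,-20,0],[0,-88,0,-26,0],[0,-108,0,-32,0],[0,-128,0,-38,0],[0,-148,0,-44,0],[0,-168,0,-50,0],[0,-188,0,-56,0]]'; python3 -c "
from h import *
go([525.4,260,290],None)"
```

```text
t: 29.45
eef_pos: [526.0, -270.0, 291.0]
tcp_rot: [3.14, -0.002, -0.021]
ft_force: [0.4, -0.1, -2.5]
opening: 0.154
grip_force: 29.7
t: 30.28
eef_pos: [529.2, -80.9, 288.1]
tcp_rot: [-3.139, 0.001, 0.962]
ft_force: [0.1, 0.7, -1.4]
opening: 0.151
grip_force: 29.7
t 30.28 shift [ 277.4 -198.1   -1.7] turn 0 at [529.2 -80.9 288.1] yaw 55.1
```

```bash
python3 -m crank '[[14,-10,0,-6,0],[28,-20,0,-12,0],[42,-30,0,-18,0],[56,-40,0,-24,0],[70,-50,0,-30,0],[84,-60,0,-36,0],[98,-70,0,-42,0],[112,-80,0,-48,0],[126,-90,0,-54,0],[140,-100,0,-60,0]]'; python3 -c "
from h import *
go([525.4,260,290],175)"
```

```text
t: 31.12
eef_pos: [528.2, 90.8, 288.1]
tcp_rot: [-3.139, -0.001, 2.009]
ft_force: [0.0, -0.5, -2.3]
opening: 0.151
grip_force: 29.7
t 31.12 shift [154.3  69.3  -2. ] turn -59.9 at [528.2  90.8 288.1] yaw 115.1
```

```bash
python3 -m crank '[[16,7,0,-6,0],[32,14,0,-12,0],[48,21,0,-18,0],[64,28,0,-24,0],[80,35,0,-30,0],[96,42,0,-36,0],[112,49,0,-42,0],[128,56,0,-48,0],[142,62,0,-53,0],[150,66,0,-57,0]]'&&python3 -m crank '[[2,4,0,-2,0],[2,4,0,-2.5,0],[2,4,0,-2.5,0],[2,4,0,-2.5,0]]'; python3 - <<'E'
from h import *
go([525.4,260,290],175)
c=env.read_camera("side"); i=c["img"].copy()
s=env.state(); p=s["eef_pos"]
k=2.0; i=cv2.resize(i[60:340,90:480],None,fx=k,fy=k,interpolation=cv2.INTER_CUBIC); o=np.array([90,60])
y=s["tcp_rot"][2]; R=np.array([[np.cos(y),-np.sin(y)],[np.sin(y),np.cos(y)]]); ctr=p[:2]-R@[1.05,83]
print(ctr,np.degrees(y))
D=lambda pts: cv2.polylines(i,[np.int32([(w2p(c,q)-o)*k for q in pts])],True,(0,0,255),1)
for z,a,b in ((p[2]-1.8,128,90),(p[2]-106.8,111,69)): D([(*(R@[u*a,v*b]+ctr),z) for u,v in((1,1),(1,-1),(-1,-1),(-1,1))])
cv2.imwrite("pics/s2.png",i)
E
```

```text
t: 31.95
eef_pos: [525.1, 255.1, 287.9]
tcp_rot: [-3.14, -0.002, 3.004]
ft_force: [0.5, -0.4, -2.1]
opening: 0.152
grip_force: 29.8
t: 32.28
eef_pos: [524.2, 257.7, 288.8]
tcp_rot: [-3.141, -0.001, 3.041]
ft_force: [-0.7, -0.1, -2.1]
opening: 0.154
grip_force: 29.8
t 32.28 shift [-1.   2.4 -1.2] turn -0.8 at [524.2 257.7 288.8] yaw 174.2
[533.66438318 340.16321098] 174.22593719449299
```

View pics/s2.png

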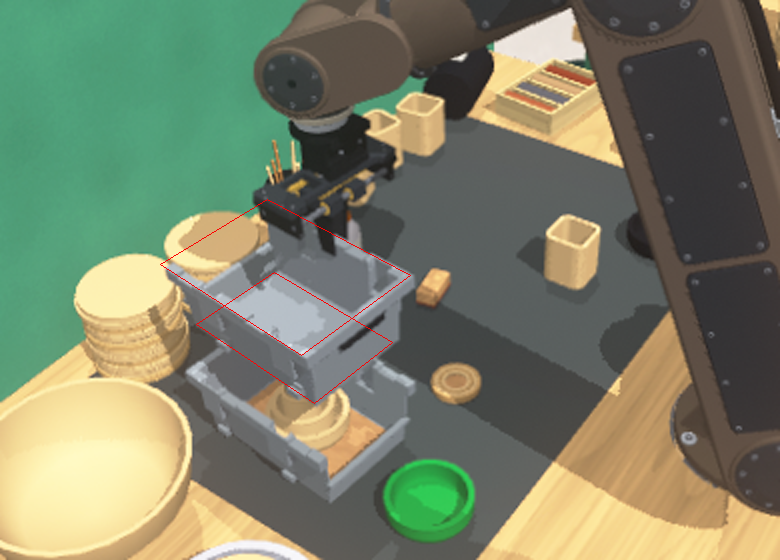

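The picture shows the tote turned end for end and held near level above the packed set, matching the predicted outline to a few mm. Lower it, monitoring force.

```bash
python3 -m crank '[[-1,2.5,5,-0.4,0],[-1,2.5,15,-0.8,0],[-1,2.5,28,-0.8,0],[-1,2.5,40,-0.8,0],[-1,2.5,52,-0.8,0],[-1,2.5,62,-0.8,0],[-1,2.5,69,-0.8,0],[-1,2.5,73,-0.8,0],[-1,2.5,74,-0.8,0],[-1,2.5,74,-0.8,0]]';python3 -c "
from h import *
go([525.4,260,199.8],175)"; python3 -m crank '[[0,0,1,0,0],[0,0,3,0,0],[0,0,5,0,0],[0,0,7,0,0],[0,0,8,0,0],[0,0,8,0,0]]'
```

```text
t: 33.17
eef_pos: [525.6, 260.6, 215.4]
tcp_rot: [-3.142, 0.0, 3.056]
ft_force: [0.6, 0.2, -2.0]
opening: 0.152
grip_force: 29.7
t 33.17 shift [ 0.2 -0.6 15.6] turn 0.1 at [525.6 260.6 215.4] yaw 175.1
t: 33.67
eef_pos: [525.4, 260.6, 207.2]
tcp_rot: [3.142, -0.0, 3.056]
ft_force: [-0.2, 1.1, -2.9]
opening: 0.152
grip_force: 29.8
```

```bash
python3 -m crank '[[0,0,1,0,0],[0,0,2,0,0],[0,0,3,0,0],[0,0,3,0,0]]';python3 -m crank '[[0,0,1,0,0],[0,0,2,0,0],[0,0,2,0,0]]'
```

```text
t: 34.0
eef_pos: [525.5, 260.6, 204.3]
tcp_rot: [-3.142, -0.0, 3.056]
ft_force: [-0.1, 1.0, -2.0]
opening: 0.154
grip_force: 29.8
t: 34.25
eef_pos: [525.5, 260.6, 202.3]
tcp_rot: [-3.142, -0.0, 3.056]
ft_force: [-1.2, 0.7, -1.7]
opening: 0.152
grip_force: 29.8
```

```bash
python3 -m crank '[[0,0,1,0,0],[0,0,2,0,0],[0,0,2,0,0]]';python3 -m crank '[[0,0,1,0,0],[0,0,1,0,0],[0,0,1,0,0]]'
```

```text
t: 34.5
eef_pos: [525.7, 260.4, 200.5]
tcp_rot: [-3.141, 0.0, 3.056]
ft_force: [0.5, -2.2, 1.7]
opening: 0.151
grip_force: 30.2
t: 34.75
eef_pos: [525.8, 260.3, 199.8]
tcp_rot: [-3.141, 0.001, 3.056]
ft_force: [1.0, -3.4, 4.4]
opening: 0.155
grip_force: 30.4
```

Contact came at the expected seat height (199.8). Release and retreat, then check from the cameras.

```bash
python3 -m crank '[[0,0,0,0,17],[0,0,0,0,20],[0,0,0,0,24],[0,0,0,0,28],[0,0,0,0,32],[0,0,0,0,32],[0,0,-3,0,32],[0,0,-10,0,32],[0,0,-22,0,32],[0,0,-40,0,32]]' && python3 -m crank '[[0,0,-30,0,32],[0,0,-60,0,32],[0,20,-90,0,32],[0,40,-100,0,32],[0,60,-100,0,32],[0,60,-100,0,32]]'; python3 - <<'E'
from h import *
c=env.read_camera("wrist"); s=env.state(); print(s["eef_pos"],c["pose"][:3,3])
L=(533.7,342.6,175.0)
for z in (198,):
  for w in (15,-15,110,-110): 
    for v in (range(66,102,2),range(-100,-64,2)): print(w,list(zip(v,prof(c,*L,"y",v,w,z))))
  for v in (range(54,136,2),range(-136,-110,2),range(-72,-20,2)):
    for w in (83,-83): print("x",w,list(zip(v,prof(c,*L,"x",v,w,z,2))))
E
```

```text
t: 35.58
eef_pos: [525.1, 260.4, 239.4]
tcp_rot: [-3.141, -0.002, 3.056]
ft_force: [-0.5, -0.2, 0.2]
opening: 0.331
grip_force: 0.0
t: 36.08
eef_pos: [530.6, 322.8, 340.8]
tcp_rot: [3.14, 0.002, 3.058]
ft_force: [0.8, 0.3, -0.4]
opening: 0.332
grip_force: 0.0
[530.36690826 321.43853263 339.94646873] [445.16553661 329.90738161 492.19000378]
15 [(66, 89), (68, 89), (70, 89), (72, 89), (74, 102), (76, 158), (78, 183), (80, 183), (82, 183), (84, 183), (86, 184), (88, 180), (90, 129), (92, 90), (94, 89), (96, 89), (98, 89), (100, 90)]
15 [(-100, 216), (-98, 216), (-96, 216), (-94, 216), (-92, 214), (-90, 194), (-88, 183), (-86, 183), (-84, 183), (-82, 183), (-80, 183), (-78, 172), (-76, 116), (-74, 79), (-72, 76), (-70, 77), (-68, 77), (-66, 76)]
-15 [(66, 110), (68, 94), (70, 89), (72, 90), (74, 104), (76, 161), (78, 182), (80, 183), (82, 183), (84, 182), (86, 183), (88, 176), (90, 125), (92, 88), (94, 87), (96, 87), (98, 87), (100, 87)]
-15 [(-100, 124), (-98, 136), (-96, 149), (-94, 149), (-92, 142), (-90, 164), (-88, 181), (-86, 182), (-84, 182), (-82, 182), (-80, 182), (-78, 169), (-
[... 2044 characters left out ...]
4), (-124, 62), (-122, 52), (-120, 35), (-118, 33), (-116, 37), (-114, 40), (-112, 39)]
x 83 [(-72, 177), (-70, 168), (-68, 176), (-66, 182), (-64, 188), (-62, 178), (-60, 136), (-58, 117), (-56, 112), (-54, 105), (-52, 98), (-50, 93), (-48, 89), (-46, 87), (-44, 86), (-42, 86), (-40, 86), (-38, 84), (-36, 82), (-34, 79), (-32, 83), (-30, 138), (-28, 195), (-26, 189), (-24, 183), (-22, 183)]
x -83 [(-72, 177), (-70, 168), (-68, 173), (-66, 180), (-64, 184), (-62, 182), (-60, 141), (-58, 112), (-56, 96), (-54, 81), (-52, 74), (-50, 72), (-48, 72), (-46, 73), (-44, 74), (-42, 74), (-40, 74), (-38, 74), (-36, 74), (-34, 74), (-32, 77), (-30, 122), (-28, 185), (-26, 191), (-24, 182), (-22, 182)]
```

The rails measure at ±76 to 90 mm at z = 198 on both sides, with the slots where expected. So the tote is centred, level and seated. Handing in.

```bash
python3 -m crank '[[0,0,-20,0,32],[0,0,-20,0,32],[0,0,-20,0,32],[0,0,-20,0,32]]' && python3 -c "
from cell import env
print(env.job_done())"
```

```text
t: 36.47
eef_pos: [530.5, 319.7, 358.8]
tcp_rot: [-3.141, -0.0, 3.056]
ft_force: [-0.4, 0.4, -1.0]
opening: 0.334
grip_force: 0.0
the job is handed in; nothing more can be done
None
```

The dish, bowl and cup are packed in the lined tote, and the bare tote is turned end for end and seated on its rim; I handed the job in at about 36.5 s, and the hand-in returned no verdict.

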